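# Put the microscope lenses back in their fitted cases

## Task

Put the four detached microscope lenses away: stand each one, nose down as it is now, in the open white case whose foam well is made for its width (the widest lens in the widest case, and so on down to the narrowest), fully home on the floor of the well. They are glass, so lower them in rather than dropping them and do not knock any over; leave the cases about where they stand and do not shift the black loupe among the lenses.

Things in the scene. Friction and masses are not known exactly. Their poses are not given: they have to be found in the camera images.
- lens_a: widest of four detached microscope lenses, standing nose down: barrel 54 mm across, 32 mm high over all, bright metal side, black knurled ring of the full 54 mm from 14 to 28 mm above its underside (grip here); on top a 4 mm high steel thread, 46 mm across, round dark glass. Origin: centre of its underside; z up
- lens_b: second widest of four detached microscope lenses, standing nose down: barrel 44 mm across, 38 mm high over all, bright metal side, black knurled ring of the full 44 mm from 20 to 34 mm above its underside (grip here); on top a 4 mm high steel thread, 36 mm across, round dark glass. Origin: centre of its underside; z up
- lens_c: second narrowest of four detached microscope lenses, standing nose down: barrel 34 mm across, 44 mm high over all, bright metal side, black knurled ring of the full 34 mm from 26 to 40 mm above its underside (grip here); on top a 4 mm high steel thread, 26 mm across, round dark glass. Origin: centre of its underside; z up
- lens_d: narrowest of four detached microscope lenses, standing nose down: barrel 24 mm across, 50 mm high over all, bright metal side, black knurled ring of the full 24 mm from 32 to 46 mm above its underside (grip here); on top a 4 mm high steel thread, 18 mm across, round dark glass. Origin: centre of its underside; z up
- case_a: open case for the widest lens: loose white ribbed round pot with dark foam lining, 71 mm across, 17 mm high, 200 g. Well 62 mm across, flaring over the top 6 mm to 66 mm; its floor is 5 mm above the underside: the seated lens stands 20 mm above the rim, knurled ring clear of it. Origin: centre of its underside; z up. (Closed white lids in front of the mat: not used)
- case_b: open case for the second widest lens: loose white ribbed round pot with dark foam lining, 61 mm across, 23 mm high, 180 g. Well 52 mm across, flaring over the top 6 mm to 56 mm; its floor is 5 mm above the underside: the seated lens stands 20 mm above the rim, knurled ring clear of it. Origin: centre of its underside; z up. (Closed white lids in front of the mat: not used)
- case_c: open case for the second narrowest lens: loose white ribbed round pot with dark foam lining, 51 mm across, 29 mm high, 160 g. Well 42 mm across, flaring over the top 6 mm to 46 mm; its floor is 5 mm above the underside: the seated lens stands 20 mm above the rim, knurled ring clear of it. Origin: centre of its underside; z up. (Closed white lids in front of the mat: not used)
- case_d: open case for the narrowest lens: loose white ribbed round pot with dark foam lining, 41 mm across, 35 mm high, 140 g. Well 32 mm across, flaring over the top 6 mm to 36 mm; its floor is 5 mm above the underside: the seated lens stands 20 mm above the rim, knurled ring clear of it. Origin: centre of its underside; z up. (Closed white lids in front of the mat: not used)
- loupe: a bench loupe, not one of the lenses: all black, waisted, flared open top, 37 mm across, 33 mm high, no bright metal. Origin: centre of its underside; z up. (Keep the arm clear of the tall microscope that stands to the right of the mat)
Things that resemble listed ones, but are neither listed nor needed, are in the scene too. What is shaped like the case_d but orange or turquoise is not meant.

How it is judged:
By the outcome, as a careful person would: the job done as asked, in the order asked, and still so for the second after the job is handed in, with the robot touching nothing.
It also fails if it takes over 88 s, if anything falls off the work surface, if the arm or the gripper's body presses on something with over 40 N, if the wrist force passes 120 N, or if a joint passes its speed limit or range.

## Robot

A 6-joint arm with a two-finger parallel gripper is mounted at the origin on a cart in front of the work surface, level with it; the furniture and walls round the work are solid. World frame = base frame: x ahead of the robot, y to its left, z up, the work surface at z = 0. Lengths are in mm, angles in degrees, forces in N, time in s.
With the tool pointing down it reaches from about 300 to 850 mm from the base axis. Payload 4.2 kg.
Tool frame: the origin (TCP) lies at the very end of the fingers, on their centre line; the grasp point (between the pads) lies 19 mm behind it (env.grip_point_offset is the distance from the TCP to the grasp point, in mm); z points along the fingers, y is the line along which they close (so a half turn about z gives the same grasp; the last joint's range is limited). The gripper opens to 91 mm and grips with 3 to 60 N. Pads are 32 mm wide; open, the fingers measure 118 mm over their backs; the gripper's body (76 mm by 178 mm) begins 60 mm behind the grasp point.
Start: joints at [66.807, 18.312, 89.639, -0, 72.044, -1.146], TCP at [215.843, 532.968, 213.976] pointing down, gripper open.
Joint ranges: [-177.97, 177.97], [-48.28, 115.42], [12.27, 149.76], [-77.06, 257.06], [2.81, 150.46], [-146.56, 146.56]. Speed limits (degrees/s): [147.25, 147.25, 180, 180, 180, 180].

## Interface

Orientations are given as [roll, pitch, yaw] about the fixed x, y, z axes, in that order (R = Rz(yaw) Ry(pitch) Rx(roll)).
In Python, from workcell import env gives the robot as it stands. The module is installed in compiled form; this text tells all that it offers.
- The arm moves only by the tool arm_command, never from a script. Its argument "rows" is a list of rows, each an object with "delta_pos": the shift along the tool's x, y, z in mm, a list of three; "roll": the turn about the tool's z in units of 5 degrees (1.0 is 5 degrees); "jaw": the opening in per cent of the stroke, from 0 (shut) to 100 (fully open). A call has 1 to 20 rows; each row is the pose to reach, as a shift and turn from the pose commanded when the call began, along the tool's axes at that moment; what a row does not reach only later rows make up. A row lasts 1/12 s, in which the tool goes at most 41.7 mm and 7.16 degrees, less where a joint would pass 70% of its speed; a pose out of reach is approached as far as the arm can. A call with a gripper value outside its range is refused whole. The fingers move at their own pace and stop on an object; "squeeze" is the grip in N (left out, the last holds). Time passes only in rows, so rows that repeat a pose let the fingers close. It gives the time, the measured TCP pose, the force, the opening and the grip force at its end, in the units of the state.
- env.state(): the state, without advancing time (a new reading comes with each control period).
- env.grab_frame(name): name is "scene" or "top"; returns a dict with "img" (384x512x3 uint8, blue, green, red), "z_map" (384x512 float32, mm along the optical axis (not along the pixel's ray), 0 where there is no reading), "fov_y" (degrees; the focal length in pixels is half the picture's height over the tangent of half this angle, whatever the lens; pixels are square), "cx", "cy" (the principal point, pixels), "R" (3x3) and "t" (3): a world point X has camera coordinates R X + t. Camera axes: x right, y down, z forward; pixel columns grow to the right and rows downward; lengths in mm; the calibration is good to about 2 mm. A picture is of the moment at which its call begins.
- env.job_done(): hands the job in; it is judged then, once.
The state is a dict: "time_s": time; "qpos": joint angles; "qvel": joint speeds; "effort": joint torques, N m; "ee_pos": TCP position; "ee_rot": TCP orientation; "force": force on the tool from outside, world axes, zero at the start; "torque": the same for the moment, N m; "gripper_width": finger opening in mm; "gripper_force": force on a finger pad.
Only numpy, scipy, OpenCV 4.12 (cv2) and the standard library are available. Lean on these libraries where they do the work, as an engineer would, in place of code of your own. Each camera call takes 0.05 s, during which the arm holds its last target. There are 200 camera calls.

## Working session

There is one attempt and no reset: what is moved stays moved. The work goes in short steps, Python scripts to look and compute and a tool call to move; the robot and the scene stay as the last step left them, time stands still between calls to the robot, and variables do not carry over. Pictures are saved under pics/ and viewed, at most 14 in all, crops included, and the job is handed in when it is done.

Besides the shell and the picture viewer there is one more tool, called as name(argument=value, ...), one argument or row to a line, values as JSON. arm_command: Moves the arm, as the interface text tells. Its arguments: {"type":"object","properties":{"rows":{"type":"array"},"squeeze":{"type":"number"}},"required":["rows"]}

```bash
mkdir -p pics
cat > h.py <<'E'
import numpy as np, cv2
from workcell import env
def world(f):
    z=f["z_map"]; h,w=z.shape; F=h/2/np.tan(np.radians(f["fov_y"])/2)
    u,v=np.meshgrid(np.arange(w),np.arange(h))
    P=np.stack([(u-f["cx"])/F*z,(v-f["cy"])/F*z,z],-1)
    W=(P-f["t"])@np.asarray(f["R"])
    W[z==0]=np.nan
    return W
E
python3 - <<'E'
from h import *
print(env.state())
for n in("scene","top"):
    f=env.grab_frame(n); cv2.imwrite(f"pics/{n}0.png",cv2.resize(f["img"],(800,600),interpolation=cv2.INTER_CUBIC))
    np.savez(f"{n}0.npz",**f); print(n,f["fov_y"],-np.array(f["R"]).T@f["t"])
E
```

```text
{'time_s': 0.0, 'qpos': array([ 6.68068750e+01,  1.83520470e+01,  8.97078484e+01, -1.62248828e-03,
        7.20448623e+01, -1.14718724e+00]), 'qvel': array([-0.06750212,  0.02247342, -0.02578703, -0.00952747, -0.01631708,
        0.06457985]), 'effort': array([-3.37412994e-04, -4.12457013e+01, -2.31975013e+01,  7.27580767e-02,
        4.56264953e-02, -1.32652704e-04]), 'ee_pos': array([215.63911895, 532.4678739 , 213.10645715]), 'ee_rot': array([-1.79895232e+02, -5.55095759e-04,  1.57954563e+02]), 'force': array([-0.21176314,  0.2579929 , -0.46824533]), 'torque': array([-0.05488643, -0.02894889, -0.00886336]), 'gripper_force': 0.0, 'gripper_width': 91.6068761758195}
scene 50.18001533589458 [ -68.73957279 -568.91034495  380.75418596]
top 50.00473286708291 [409.68164705  19.67293262 912.67392787]
```

View pics/top0.png

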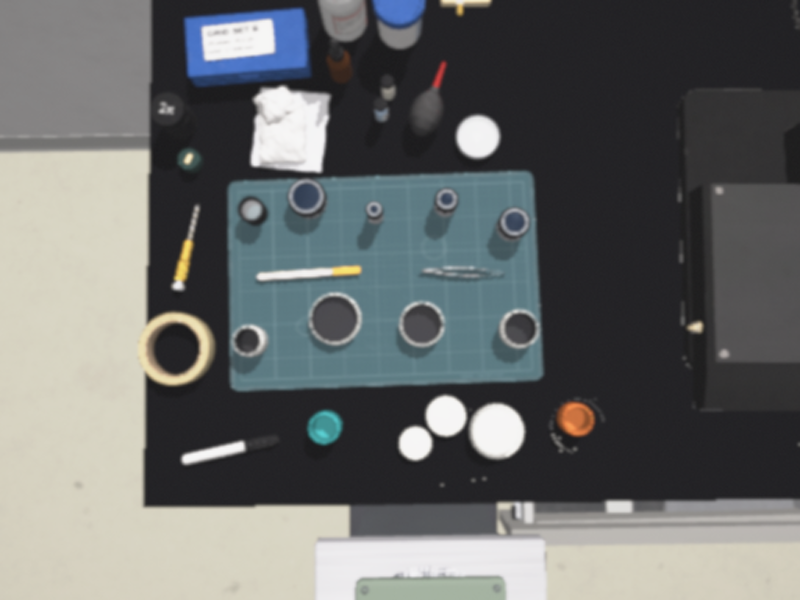

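View pics/scene0.png

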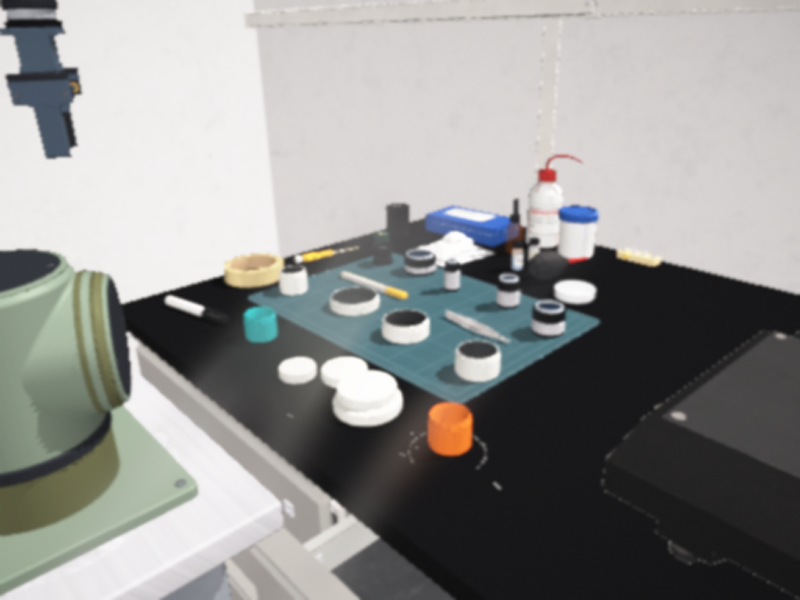

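The top view (800x600) shows the lenses a (307,197), b (514,222), c (446,201), d (374,210) and the loupe at (252,209). The cases are a (335,320), b (421,325), c (519,329), d (249,340). The microscope is on the far right.

```bash
cat >> h.py <<'E'
H=dict(a=32,b=38,c=44,d=50); D=dict(a=54,b=44,c=34,d=24); CD=dict(a=71,b=61,c=51,d=41); CH=dict(a=17,b=23,c=29,d=35)
from scipy.optimize import least_squares
def blob(f,px,h,d,frac=.5):
    "centre of the silhouette of an object of height h, diameter d, near pixel px: pixels whose height is above frac*h"
    W=world(f); z=W[...,2]
    c0=W[int(px[1]),int(px[0]),:2] if px[0]<5000 else None
    m=np.nan_to_num(z,nan=-99)>h-7
    m&=np.nan_to_num(z,nan=-99)<h+12
    dd=np.hypot(W[...,0]-c0[0],W[...,1]-c0[1])
    m&=dd<d*0.8+8
    P=W[m][:,:2].astype(np.float32)
    (x,y),r=cv2.minEnclosingCircle(P)
    return np.array([x,y]),2*r,P.mean(0),np.median(W[m][:,2]),len(P)
LP=dict(a=(307,197),b=(514,222),c=(446,201),d=(374,210)); CP=dict(a=(335,320),b=(421,325),c=(519,329),d=(249,340)); LO=(252,209)
E
python3 - <<'E'
from h import *
f=dict(np.load("top0.npz"))
W=world(f);print("table z",[np.round(W[v,u],1) for u,v in((210,185),(330,200),(110,290),(330,100))])
for n in"abcd":
    print("lens",n,*[np.round(q,1) for q in blob(f,np.array(LP[n])*.64,H[n],D[n])])
for n in"abcd":
    print("case",n,*[np.round(q,1) for q in blob(f,np.array(CP[n])*.64,CH[n],CD[n])])
print("loupe",*[np.round(q,1) for q in blob(f,np.array(LO)*.64,33,37)])
E
```

```text
table z [array([501. , 137.3,   0.7]), array([ 462.4, -124.5,   27.4]), array([272.8, 358.2,  -3.3]), array([ 691.2, -135.1,   -2.1])]
lens a [628.7 166. ] 54.6 [628. 165.] 30.5 463
lens b [ 587.4 -122.9] 43.4 [ 586.8 -122.5] 36.4 313
lens c [619.4 -28.9] 33.8 [618.6 -29.3] 41.9 189
lens d [605.1  70.3] 23.5 [604.6  70. ] 48.3 95
case a [472.5 130.2] 99.6 [460.4 128.1] 14.9 217
case b [449.    6.8] 61.3 [448.4   6.6] 21.3 177
case c [ 441.  -127.9] 51.3 [ 441.2 -128. ] 27.6 149
case d [429.1 245.1] 41.0 [428.7 244.9] 33.2 124
loupe [612.1 242.5] 37.9 [611.8 242.8] 30.3 195
```

arm_command(
  rows=[
    {"delta_pos": [-15,-5,0],"roll": 0,"jaw": 100},
    {"delta_pos": [-40,-15,5],"roll": -0.3,"jaw": 100},
    {"delta_pos": [-70,-25,10],"roll": -0.6,"jaw": 90},
    {"delta_pos": [-105,-37,15],"roll": -0.9,"jaw": 77},
    {"delta_pos": [-140,-50,20],"roll": -1.2,"jaw": 77},
    {"delta_pos": [-175,-62,26],"roll": -1.5,"jaw": 77},
    {"delta_pos": [-210,-75,32],"roll": -1.8,"jaw": 77},
    {"delta_pos": [-245,-87,38],"roll": -2.1,"jaw": 77},
    {"delta_pos": [-280,-100,45],"roll": -2.4,"jaw": 77},
    {"delta_pos": [-315,-112,52],"roll": -2.7,"jaw": 77},
    {"delta_pos": [-350,-125,60],"roll": -3.0,"jaw": 77},
    {"delta_pos": [-385,-137,68],"roll": -3.3,"jaw": 77},
    {"delta_pos": [-420,-150,76],"roll": -3.6,"jaw": 77},
    {"delta_pos": [-450,-160,82],"roll": -3.9,"jaw": 77},
    {"delta_pos": [-475,-169,86],"roll": -4.1,"jaw": 77},
    {"delta_pos": [-495,-176,89],"roll": -4.3,"jaw": 77},
    {"delta_pos": [-510,-181,92],"roll": -4.4,"jaw": 77},
    {"delta_pos": [-519,-185,93],"roll": -4.41,"jaw": 77},
    {"delta_pos": [-519,-185,93],"roll": -4.41,"jaw": 77},
    {"delta_pos": [-519,-185,93],"roll": -4.41,"jaw": 77},
  ],
  squeeze=20,
)

```text
time_s: 1.77
ee_pos: [627.0, 166.7, 120.6]
ee_rot: [180.0, -0.1, 180.0]
force: [-0.4, -0.3, 0.1]
gripper_width: 70.2
gripper_force: 0.0
```

Run:
```python
from h import *
f=dict(np.load("top0.npz")); W=world(f)
c=np.array([457.,128.])
m=(W[...,2]>10)&(W[...,2]<30)&(np.hypot(W[...,0]-c[0],W[...,1]-c[1])<42)
print(cv2.minEnclosingCircle(W[m][:,:2].astype(np.float32)),W[m].mean(0))
f=env.grab_frame("scene"); cv2.imwrite("pics/s1.png",f["img"][60:340,130:])
```

```text
((458.6201477050781, 128.2113800048828), 35.99235534667969) [458.91761897 128.02348236  15.13464126]
```

View pics/s1.png

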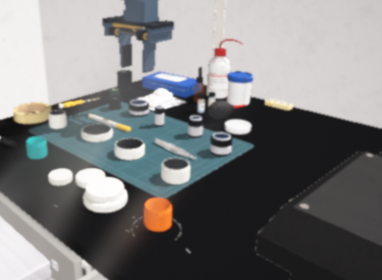

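The gripper is above lens a, around (138,60) in the crop, with the cloth behind it. I'll lower and grip.

arm_command(
  rows=[
    {"delta_pos": [-1.5,-1,20],"roll": 0,"jaw": 77},
    {"delta_pos": [-1.5,-1,40],"roll": 0,"jaw": 77},
    {"delta_pos": [-1.5,-1,60],"roll": 0,"jaw": 77},
    {"delta_pos": [-1.5,-1,80],"roll": 0,"jaw": 77},
    {"delta_pos": [-1.5,-1,92],"roll": 0,"jaw": 77},
    {"delta_pos": [-1.5,-1,100],"roll": 0,"jaw": 77},
    {"delta_pos": [-1.5,-1,105],"roll": 0,"jaw": 77},
    {"delta_pos": [-1.5,-1,105],"roll": 0,"jaw": 77},
    {"delta_pos": [-1.5,-1,105],"roll": 0,"jaw": 66},
    {"delta_pos": [-1.5,-1,105],"roll": 0,"jaw": 60},
    {"delta_pos": [-1.5,-1,105],"roll": 0,"jaw": 56},
    {"delta_pos": [-1.5,-1,105],"roll": 0,"jaw": 50},
    {"delta_pos": [-1.5,-1,105],"roll": 0,"jaw": 50},
    {"delta_pos": [-1.5,-1,105],"roll": 0,"jaw": 50},
    {"delta_pos": [-1.5,-1,105],"roll": 0,"jaw": 50},
  ],
  squeeze=20,
)

```text
time_s: 3.07
ee_pos: [629.7, 165.8, 17.0]
ee_rot: [180.0, 0.1, -180.0]
force: [-0.7, -0.2, 6.5]
gripper_width: 53.3
gripper_force: 20.0
```

arm_command(
  rows=[
    {"delta_pos": [0,0,-3],"roll": 0,"jaw": 50},
    {"delta_pos": [0,0,-10],"roll": 0,"jaw": 50},
    {"delta_pos": [0,0,-22],"roll": 0,"jaw": 50},
    {"delta_pos": [0,0,-38],"roll": 0,"jaw": 50},
    {"delta_pos": [8,-2,-50],"roll": 0,"jaw": 50},
    {"delta_pos": [22,-5,-58],"roll": 0,"jaw": 50},
    {"delta_pos": [40,-9,-60],"roll": 0,"jaw": 50},
    {"delta_pos": [60,-13,-60],"roll": 0,"jaw": 50},
    {"delta_pos": [80,-18,-60],"roll": 0,"jaw": 50},
    {"delta_pos": [100,-22,-60],"roll": 0,"jaw": 50},
    {"delta_pos": [120,-26,-60],"roll": 0,"jaw": 50},
    {"delta_pos": [138,-30,-60],"roll": 0,"jaw": 50},
    {"delta_pos": [152,-33,-60],"roll": 0,"jaw": 50},
    {"delta_pos": [163,-36,-60],"roll": 0,"jaw": 50},
    {"delta_pos": [170,-37.5,-60],"roll": 0,"jaw": 50},
    {"delta_pos": [170,-37.5,-60],"roll": 0,"jaw": 50},
    {"delta_pos": [170,-37.5,-60],"roll": 0,"jaw": 50},
    {"delta_pos": [170,-37.5,-60],"roll": 0,"jaw": 50},
  ],
)

```text
time_s: 4.57
ee_pos: [460.1, 128.4, 76.3]
ee_rot: [180.0, 0.1, 180.0]
force: [0.7, -0.5, -1.0]
gripper_width: 53.3
gripper_force: 20.0
```

Run:
```python
from h import *
f=env.grab_frame("scene"); cv2.imwrite("pics/s2.png",cv2.resize(f["img"][100:280,130:400],None,fx=2.5,fy=2.5))
print(env.state()["ee_pos"],env.state()["force"])
```

```text
[460.08153526 128.42506074  76.12531307] [ 0.40253518  0.18175251 -0.7829772 ]
```

View pics/s2.png

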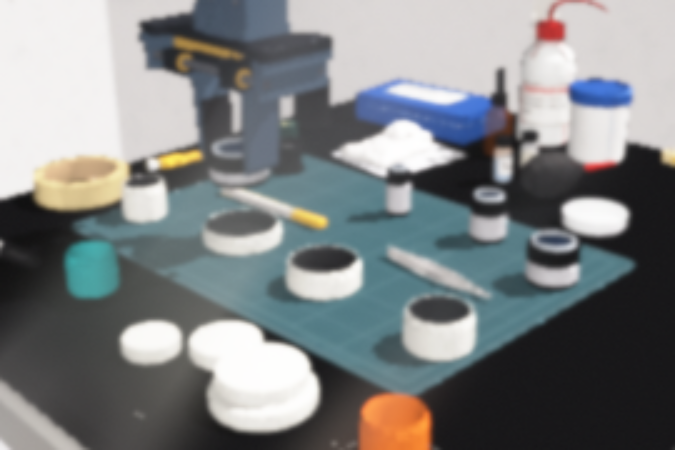

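The lens is held upright at (240,165), above case a at (243,230). I'll lower it.

arm_command(
  rows=[
    {"delta_pos": [1,0,8],"roll": 0,"jaw": 50},
    {"delta_pos": [1,0,20],"roll": 0,"jaw": 50},
    {"delta_pos": [1,0,30],"roll": 0,"jaw": 50},
    {"delta_pos": [1,0,37],"roll": 0,"jaw": 50},
    {"delta_pos": [1,0,41],"roll": 0,"jaw": 50},
    {"delta_pos": [1,0,44],"roll": 0,"jaw": 50},
    {"delta_pos": [1,0,47],"roll": 0,"jaw": 50},
    {"delta_pos": [1,0,50],"roll": 0,"jaw": 50},
    {"delta_pos": [1,0,52],"roll": 0,"jaw": 50},
    {"delta_pos": [1,0,52],"roll": 0,"jaw": 50},
  ],
)

```text
time_s: 5.45
ee_pos: [457.9, 128.2, 23.7]
ee_rot: [180.0, -0.0, -180.0]
force: [0.8, -0.0, -1.6]
gripper_width: 53.6
gripper_force: 20.0
```

Inside without contact. I'll go down the last part in small steps.

arm_command(
  rows=[
    {"delta_pos": [0,0,1],"roll": 0,"jaw": 50},
    {"delta_pos": [0,0,2],"roll": 0,"jaw": 50},
    {"delta_pos": [0,0,2.5],"roll": 0,"jaw": 50},
    {"delta_pos": [0,0,3],"roll": 0,"jaw": 50},
    {"delta_pos": [0,0,3],"roll": 0,"jaw": 50},
  ],
)

```text
time_s: 5.87
ee_pos: [458.2, 128.3, 22.0]
ee_rot: [180.0, 0.0, -180.0]
force: [-3.0, 0.2, 7.5]
gripper_width: 53.2
gripper_force: 20.0
```

arm_command(
  rows=[
    {"delta_pos": [0,0,3],"roll": 0,"jaw": 60},
    {"delta_pos": [0,0,3],"roll": 0,"jaw": 64},
    {"delta_pos": [0,0,3],"roll": 0,"jaw": 70},
    {"delta_pos": [0,0,3],"roll": 0,"jaw": 72},
    {"delta_pos": [0,0,0],"roll": 0,"jaw": 72},
    {"delta_pos": [0,0,-10],"roll": 0,"jaw": 72},
    {"delta_pos": [0,0,-30],"roll": 0,"jaw": 72},
    {"delta_pos": [0,0,-60],"roll": 0,"jaw": 72},
    {"delta_pos": [-15,-29,-75],"roll": 0,"jaw": 72},
    {"delta_pos": [-30,-58,-80],"roll": 0,"jaw": 68},
    {"delta_pos": [-46,-88,-80],"roll": 0,"jaw": 66},
    {"delta_pos": [-62,-120,-80],"roll": 0,"jaw": 66},
    {"delta_pos": [-78,-152,-80],"roll": 0,"jaw": 66},
    {"delta_pos": [-94,-184,-80],"roll": 0,"jaw": 66},
    {"delta_pos": [-108,-212,-80],"roll": 0,"jaw": 66},
    {"delta_pos": [-119,-233,-80],"roll": 0,"jaw": 66},
    {"delta_pos": [-126,-246,-80],"roll": 0,"jaw": 66},
    {"delta_pos": [-129,-251,-80],"roll": 0,"jaw": 66},
    {"delta_pos": [-129,-251,-80],"roll": 0,"jaw": 66},
    {"delta_pos": [-129,-251,-80],"roll": 0,"jaw": 66},
  ],
)

```text
time_s: 7.53
ee_pos: [586.2, -121.9, 100.6]
ee_rot: [179.9, -0.1, -180.0]
force: [-0.1, -0.1, 0.7]
gripper_width: 60.1
gripper_force: 0.0
```

Run:
```python
from h import *
f=env.grab_frame("top"); cv2.imwrite("pics/t3.png",cv2.resize(f["img"][90:270,80:380],None,fx=2.5,fy=2.5))
W=world(f); c=np.array([458.,128.])
m=(W[...,2]>25)&(W[...,2]<50)&(np.hypot(W[...,0]-c[0],W[...,1]-c[1])<35)
print(cv2.minEnclosingCircle(W[m][:,:2].astype(np.float32)),np.percentile(W[m][:,2],[5,50,95]))
for n in"cd":
    print("lens",n,*[np.round(q,1) for q in blob(f,np.array(LP[n])*.64,H[n],D[n])])
print(env.state()["ee_pos"])
```

```text
((457.44439697265625, 128.3936767578125), 26.85154914855957) [31.68537291 35.41912705 38.70999977]
lens c [619.3 -29.7] 34.3 [618.5 -29.4] 42.2 189
lens d [605.  70.] 23.3 [604.6  69.7] 48.1 93
[ 586.10358148 -121.51810808  100.75833851]
```

View pics/t3.png

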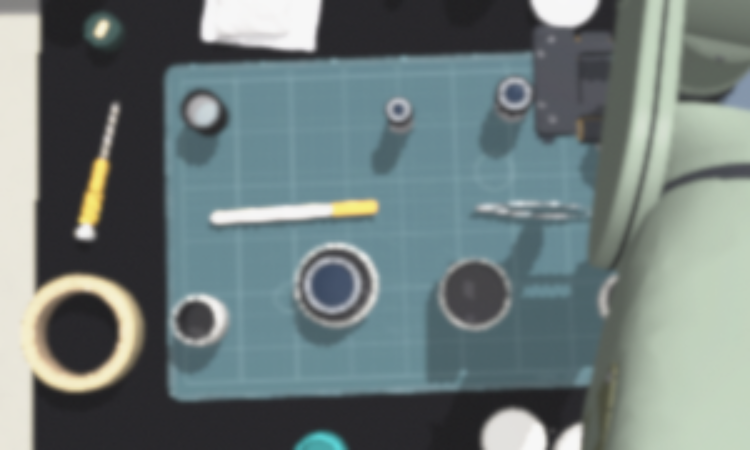

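Lens a sits centred in case a at (335,287) in the crop, with its top at about 37 mm, so it is home. Next is lens b.

arm_command(
  rows=[
    {"delta_pos": [-1,-1,15],"roll": 0,"jaw": 66},
    {"delta_pos": [-1,-1,35],"roll": 0,"jaw": 66},
    {"delta_pos": [-1,-1,55],"roll": 0,"jaw": 66},
    {"delta_pos": [-1,-1,68],"roll": 0,"jaw": 66},
    {"delta_pos": [-1,-1,75],"roll": 0,"jaw": 66},
    {"delta_pos": [-1,-1,79],"roll": 0,"jaw": 66},
    {"delta_pos": [-1,-1,79],"roll": 0,"jaw": 66},
    {"delta_pos": [-1,-1,79],"roll": 0,"jaw": 55},
    {"delta_pos": [-1,-1,79],"roll": 0,"jaw": 50},
    {"delta_pos": [-1,-1,79],"roll": 0,"jaw": 45},
    {"delta_pos": [-1,-1,79],"roll": 0,"jaw": 40},
    {"delta_pos": [-1,-1,79],"roll": 0,"jaw": 40},
    {"delta_pos": [-1,-1,79],"roll": 0,"jaw": 40},
    {"delta_pos": [-1,-1,79],"roll": 0,"jaw": 40},
  ],
  squeeze=20,
)

```text
time_s: 8.75
ee_pos: [588.6, -123.8, 22.9]
ee_rot: [-180.0, 0.1, 180.0]
force: [0.1, 0.6, 5.7]
gripper_width: 43.4
gripper_force: 20.0
```

arm_command(
  rows=[
    {"delta_pos": [0,0,-3],"roll": 0,"jaw": 40},
    {"delta_pos": [0,0,-10],"roll": 0,"jaw": 40},
    {"delta_pos": [0,0,-22],"roll": 0,"jaw": 40},
    {"delta_pos": [0,0,-38],"roll": 0,"jaw": 40},
    {"delta_pos": [6,6,-52],"roll": 0,"jaw": 40},
    {"delta_pos": [18,17,-60],"roll": 0,"jaw": 40},
    {"delta_pos": [33,31,-60],"roll": 0,"jaw": 40},
    {"delta_pos": [49,46,-60],"roll": 0,"jaw": 40},
    {"delta_pos": [65,61,-60],"roll": 0,"jaw": 40},
    {"delta_pos": [81,76,-60],"roll": 0,"jaw": 40},
    {"delta_pos": [97,91,-60],"roll": 0,"jaw": 40},
    {"delta_pos": [112,105,-60],"roll": 0,"jaw": 40},
    {"delta_pos": [125,117,-60],"roll": 0,"jaw": 40},
    {"delta_pos": [134,125,-60],"roll": 0,"jaw": 40},
    {"delta_pos": [139,130,-60],"roll": 0,"jaw": 40},
    {"delta_pos": [139,130,-60],"roll": 0,"jaw": 40},
    {"delta_pos": [139,130,-60],"roll": 0,"jaw": 40},
    {"delta_pos": [139,130,-60],"roll": 0,"jaw": 40},
  ],
)

```text
time_s: 10.25
ee_pos: [450.0, 5.8, 82.2]
ee_rot: [-180.0, 0.1, 180.0]
force: [0.5, -1.0, -0.6]
gripper_width: 43.1
gripper_force: 20.0
```

arm_command(
  rows=[
    {"delta_pos": [0.5,0.5,8],"roll": 0,"jaw": 40},
    {"delta_pos": [0.5,0.5,18],"roll": 0,"jaw": 40},
    {"delta_pos": [0.5,0.5,26],"roll": 0,"jaw": 40},
    {"delta_pos": [0.5,0.5,32],"roll": 0,"jaw": 40},
    {"delta_pos": [0.5,0.5,37],"roll": 0,"jaw": 40},
    {"delta_pos": [0.5,0.5,41],"roll": 0,"jaw": 40},
    {"delta_pos": [0.5,0.5,45],"roll": 0,"jaw": 40},
    {"delta_pos": [0.5,0.5,49],"roll": 0,"jaw": 40},
    {"delta_pos": [0.5,0.5,51.5],"roll": 0,"jaw": 40},
    {"delta_pos": [0.5,0.5,51.5],"roll": 0,"jaw": 40},
  ],
)

```text
time_s: 11.08
ee_pos: [448.2, 6.7, 30.0]
ee_rot: [180.0, -0.0, -180.0]
force: [0.3, 0.3, -0.9]
gripper_width: 42.9
gripper_force: 20.0
```

arm_command(
  rows=[
    {"delta_pos": [0,0,1],"roll": 0,"jaw": 40},
    {"delta_pos": [0,0,2],"roll": 0,"jaw": 40},
    {"delta_pos": [0,0,2.5],"roll": 0,"jaw": 40},
    {"delta_pos": [0,0,3],"roll": 0,"jaw": 40},
    {"delta_pos": [0,0,3],"roll": 0,"jaw": 40},
  ],
)

```text
time_s: 11.5
ee_pos: [448.6, 6.7, 27.9]
ee_rot: [180.0, 0.0, -180.0]
force: [-0.8, 0.4, 2.4]
gripper_width: 43.3
gripper_force: 20.0
```

arm_command(
  rows=[
    {"delta_pos": [0,0,3],"roll": 0,"jaw": 50},
    {"delta_pos": [0,0,3],"roll": 0,"jaw": 55},
    {"delta_pos": [0,0,3],"roll": 0,"jaw": 60},
    {"delta_pos": [0,0,3],"roll": 0,"jaw": 60},
    {"delta_pos": [0,0,0],"roll": 0,"jaw": 60},
    {"delta_pos": [0,0,-10],"roll": 0,"jaw": 60},
    {"delta_pos": [0,0,-30],"roll": 0,"jaw": 60},
    {"delta_pos": [0,0,-60],"roll": 0,"jaw": 60},
    {"delta_pos": [-20,-4,-75],"roll": 0,"jaw": 55},
    {"delta_pos": [-45,-9,-75],"roll": 0,"jaw": 55},
    {"delta_pos": [-70,-15,-75],"roll": 0,"jaw": 55},
    {"delta_pos": [-98,-20,-75],"roll": 0,"jaw": 55},
    {"delta_pos": [-125,-26,-75],"roll": 0,"jaw": 55},
    {"delta_pos": [-148,-31,-75],"roll": 0,"jaw": 55},
    {"delta_pos": [-164,-35,-75],"roll": 0,"jaw": 55},
    {"delta_pos": [-170.5,-36,-75],"roll": 0,"jaw": 55},
    {"delta_pos": [-170.5,-36,-75],"roll": 0,"jaw": 55},
    {"delta_pos": [-170.5,-36,-75],"roll": 0,"jaw": 55},
  ],
)

```text
time_s: 13.0
ee_pos: [617.9, -29.1, 102.1]
ee_rot: [180.0, -0.1, -180.0]
force: [-0.6, -0.1, 0.5]
gripper_width: 50.1
gripper_force: 0.0
```

arm_command(
  rows=[
    {"delta_pos": [-1,0,15],"roll": 0,"jaw": 55},
    {"delta_pos": [-1,0,33],"roll": 0,"jaw": 55},
    {"delta_pos": [-1,0,50],"roll": 0,"jaw": 55},
    {"delta_pos": [-1,0,63],"roll": 0,"jaw": 55},
    {"delta_pos": [-1,0,70],"roll": 0,"jaw": 55},
    {"delta_pos": [-1,0,74],"roll": 0,"jaw": 55},
    {"delta_pos": [-1,0,74],"roll": 0,"jaw": 55},
    {"delta_pos": [-1,0,74],"roll": 0,"jaw": 45},
    {"delta_pos": [-1,0,74],"roll": 0,"jaw": 40},
    {"delta_pos": [-1,0,74],"roll": 0,"jaw": 35},
    {"delta_pos": [-1,0,74],"roll": 0,"jaw": 30},
    {"delta_pos": [-1,0,74],"roll": 0,"jaw": 30},
    {"delta_pos": [-1,0,74],"roll": 0,"jaw": 30},
    {"delta_pos": [-1,0,74],"roll": 0,"jaw": 30},
  ],
  squeeze=20,
)

```text
time_s: 14.17
ee_pos: [620.6, -29.4, 29.3]
ee_rot: [-180.0, 0.1, 180.0]
force: [0.0, -0.1, 5.0]
gripper_width: 33.1
gripper_force: 20.0
```

arm_command(
  rows=[
    {"delta_pos": [0,0,-3],"roll": 0,"jaw": 30},
    {"delta_pos": [0,0,-10],"roll": 0,"jaw": 30},
    {"delta_pos": [0,0,-22],"roll": 0,"jaw": 30},
    {"delta_pos": [0,0,-38],"roll": 0,"jaw": 30},
    {"delta_pos": [7,-4,-52],"roll": 0,"jaw": 30},
    {"delta_pos": [21,-12,-60],"roll": 0,"jaw": 30},
    {"delta_pos": [40,-22,-60],"roll": 0,"jaw": 30},
    {"delta_pos": [61,-33,-60],"roll": 0,"jaw": 30},
    {"delta_pos": [82,-45,-60],"roll": 0,"jaw": 30},
    {"delta_pos": [103,-57,-60],"roll": 0,"jaw": 30},
    {"delta_pos": [124,-68,-60],"roll": 0,"jaw": 30},
    {"delta_pos": [144,-79,-60],"roll": 0,"jaw": 30},
    {"delta_pos": [161,-88,-60],"roll": 0,"jaw": 30},
    {"delta_pos": [173,-95,-60],"roll": 0,"jaw": 30},
    {"delta_pos": [179.5,-98.5,-60],"roll": 0,"jaw": 30},
    {"delta_pos": [179.5,-98.5,-60],"roll": 0,"jaw": 30},
    {"delta_pos": [179.5,-98.5,-60],"roll": 0,"jaw": 30},
    {"delta_pos": [179.5,-98.5,-60],"roll": 0,"jaw": 30},
  ],
)

```text
time_s: 15.67
ee_pos: [441.6, -127.8, 88.6]
ee_rot: [-180.0, 0.1, -180.0]
force: [0.5, 0.1, -0.2]
gripper_width: 33.2
gripper_force: 20.0
```

arm_command(
  rows=[
    {"delta_pos": [0,0,8],"roll": 0,"jaw": 30},
    {"delta_pos": [0,0,16],"roll": 0,"jaw": 30},
    {"delta_pos": [0,0,22],"roll": 0,"jaw": 30},
    {"delta_pos": [0,0,27],"roll": 0,"jaw": 30},
    {"delta_pos": [0,0,32],"roll": 0,"jaw": 30},
    {"delta_pos": [0,0,37],"roll": 0,"jaw": 30},
    {"delta_pos": [0,0,42],"roll": 0,"jaw": 30},
    {"delta_pos": [0,0,47],"roll": 0,"jaw": 30},
    {"delta_pos": [0,0,51.5],"roll": 0,"jaw": 30},
    {"delta_pos": [0,0,51.5],"roll": 0,"jaw": 30},
  ],
)

```text
time_s: 16.5
ee_pos: [439.9, -127.7, 36.1]
ee_rot: [180.0, -0.1, 180.0]
force: [0.2, -0.9, -0.2]
gripper_width: 33.2
gripper_force: 20.0
```

arm_command(
  rows=[
    {"delta_pos": [-0.5,0,1],"roll": 0,"jaw": 30},
    {"delta_pos": [-0.5,0,2],"roll": 0,"jaw": 30},
    {"delta_pos": [-0.5,0,2.5],"roll": 0,"jaw": 30},
    {"delta_pos": [-0.5,0,3],"roll": 0,"jaw": 30},
    {"delta_pos": [-0.5,0,3],"roll": 0,"jaw": 30},
  ],
)

```text
time_s: 16.92
ee_pos: [441.2, -127.9, 34.4]
ee_rot: [-180.0, 0.0, -180.0]
force: [-0.3, -0.4, 1.8]
gripper_width: 32.9
gripper_force: 20.0
```

arm_command(
  rows=[
    {"delta_pos": [-0.5,0,3],"roll": 0,"jaw": 40},
    {"delta_pos": [-0.5,0,3],"roll": 0,"jaw": 45},
    {"delta_pos": [-0.5,0,3],"roll": 0,"jaw": 50},
    {"delta_pos": [-0.5,0,3],"roll": 0,"jaw": 50},
    {"delta_pos": [-0.5,0,0],"roll": 0,"jaw": 50},
    {"delta_pos": [-0.5,0,-10],"roll": 0,"jaw": 50},
    {"delta_pos": [-0.5,0,-30],"roll": 0,"jaw": 50},
    {"delta_pos": [-0.5,0,-60],"roll": 0,"jaw": 50},
    {"delta_pos": [-17,20,-75],"roll": 0,"jaw": 45},
    {"delta_pos": [-37,44,-75],"roll": 0,"jaw": 45},
    {"delta_pos": [-58,70,-75],"roll": 0,"jaw": 45},
    {"delta_pos": [-80,96,-75],"roll": 0,"jaw": 45},
    {"delta_pos": [-102,122,-75],"roll": 0,"jaw": 45},
    {"delta_pos": [-123,148,-75],"roll": 0,"jaw": 45},
    {"delta_pos": [-142,171,-75],"roll": 0,"jaw": 45},
    {"delta_pos": [-156,188,-75],"roll": 0,"jaw": 45},
    {"delta_pos": [-164,198,-75],"roll": 0,"jaw": 45},
    {"delta_pos": [-164,198,-75],"roll": 0,"jaw": 45},
    {"delta_pos": [-164,198,-75],"roll": 0,"jaw": 45},
    {"delta_pos": [-164,198,-75],"roll": 0,"jaw": 45},
  ],
)

```text
time_s: 18.58
ee_pos: [603.8, 69.1, 108.8]
ee_rot: [-180.0, -0.1, 180.0]
force: [0.1, 0.1, -0.4]
gripper_width: 41.2
gripper_force: 0.0
```

arm_command(
  rows=[
    {"delta_pos": [-1,0.5,15],"roll": 0,"jaw": 45},
    {"delta_pos": [-1,0.5,33],"roll": 0,"jaw": 45},
    {"delta_pos": [-1,0.5,50],"roll": 0,"jaw": 45},
    {"delta_pos": [-1,0.5,63],"roll": 0,"jaw": 45},
    {"delta_pos": [-1,0.5,70],"roll": 0,"jaw": 45},
    {"delta_pos": [-1,0.5,74],"roll": 0,"jaw": 45},
    {"delta_pos": [-1,0.5,74],"roll": 0,"jaw": 45},
    {"delta_pos": [-1,0.5,74],"roll": 0,"jaw": 36},
    {"delta_pos": [-1,0.5,74],"roll": 0,"jaw": 32},
    {"delta_pos": [-1,0.5,74],"roll": 0,"jaw": 28},
    {"delta_pos": [-1,0.5,74],"roll": 0,"jaw": 24},
    {"delta_pos": [-1,0.5,74],"roll": 0,"jaw": 18},
    {"delta_pos": [-1,0.5,74],"roll": 0,"jaw": 18},
    {"delta_pos": [-1,0.5,74],"roll": 0,"jaw": 18},
    {"delta_pos": [-1,0.5,74],"roll": 0,"jaw": 18},
  ],
  squeeze=18,
)

```text
time_s: 19.83
ee_pos: [606.5, 70.6, 35.7]
ee_rot: [180.0, 0.1, -180.0]
force: [-0.3, -0.8, 5.3]
gripper_width: 23.4
gripper_force: 18.0
```

arm_command(
  rows=[
    {"delta_pos": [0,0,-3],"roll": 0,"jaw": 18},
    {"delta_pos": [0,0,-10],"roll": 0,"jaw": 18},
    {"delta_pos": [0,0,-22],"roll": 0,"jaw": 18},
    {"delta_pos": [0,0,-38],"roll": 0,"jaw": 18},
    {"delta_pos": [6,6,-54],"roll": 0,"jaw": 18},
    {"delta_pos": [18,18,-65],"roll": 0,"jaw": 18},
    {"delta_pos": [34,34,-65],"roll": 0,"jaw": 18},
    {"delta_pos": [51,50,-65],"roll": 0,"jaw": 18},
    {"delta_pos": [68,67,-65],"roll": 0,"jaw": 18},
    {"delta_pos": [86,85,-65],"roll": 0,"jaw": 18},
    {"delta_pos": [104,103,-65],"roll": 0,"jaw": 18},
    {"delta_pos": [122,120,-65],"roll": 0,"jaw": 18},
    {"delta_pos": [140,138,-65],"roll": 0,"jaw": 18},
    {"delta_pos": [156,154,-65],"roll": 0,"jaw": 18},
    {"delta_pos": [169,167,-65],"roll": 0,"jaw": 18},
    {"delta_pos": [177,174.5,-65],"roll": 0,"jaw": 18},
    {"delta_pos": [177,174.5,-65],"roll": 0,"jaw": 18},
    {"delta_pos": [177,174.5,-65],"roll": 0,"jaw": 18},
    {"delta_pos": [177,174.5,-65],"roll": 0,"jaw": 18},
  ],
)

```text
time_s: 21.42
ee_pos: [429.7, 244.8, 100.0]
ee_rot: [-180.0, 0.0, 180.0]
force: [0.8, -0.8, -1.5]
gripper_width: 23.2
gripper_force: 18.0
```

Run:
```python
from h import *
f=env.grab_frame("scene"); cv2.imwrite("pics/s4.png",cv2.resize(f["img"][100:280,130:400],None,fx=2.5,fy=2.5))
print(env.state()["ee_pos"],env.state()["force"])
```

```text
[429.73911518 244.65303857  99.98939768] [ 0.14512294  0.29177344 -0.85337266]
```

View pics/s4.png

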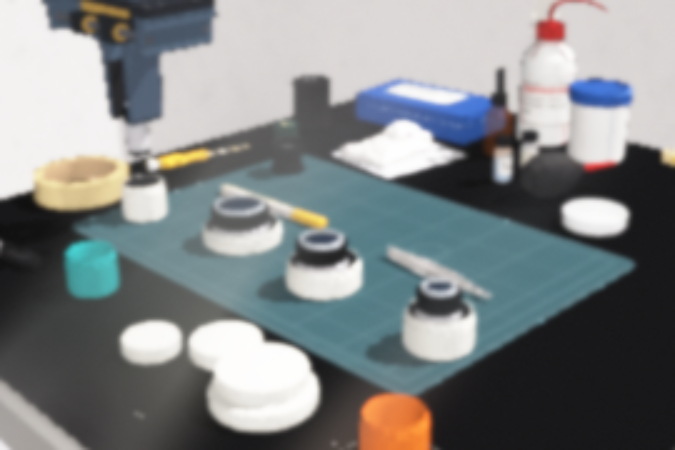

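Lenses a, b and c are seated at (240,215), (322,250) and (440,300). Lens d is over case d at (145,195); I'll lower it.

arm_command(
  rows=[
    {"delta_pos": [0.5,0,8],"roll": 0,"jaw": 18},
    {"delta_pos": [0.5,0,16],"roll": 0,"jaw": 18},
    {"delta_pos": [0.5,0,22],"roll": 0,"jaw": 18},
    {"delta_pos": [0.5,0,27],"roll": 0,"jaw": 18},
    {"delta_pos": [0.5,0,31],"roll": 0,"jaw": 18},
    {"delta_pos": [0,0,35],"roll": 0,"jaw": 18},
    {"delta_pos": [0,0,39],"roll": 0,"jaw": 18},
    {"delta_pos": [0,0,43],"roll": 0,"jaw": 18},
    {"delta_pos": [0,0,48],"roll": 0,"jaw": 18},
    {"delta_pos": [0,0,53],"roll": 0,"jaw": 18},
    {"delta_pos": [0,0,56.5],"roll": 0,"jaw": 18},
    {"delta_pos": [0,0,56.5],"roll": 0,"jaw": 18},
  ],
)

```text
time_s: 22.47
ee_pos: [428.4, 244.9, 42.6]
ee_rot: [-180.0, -0.1, -180.0]
force: [-0.2, -0.1, -2.0]
gripper_width: 22.9
gripper_force: 18.0
```

arm_command(
  rows=[
    {"delta_pos": [0,0,1],"roll": 0,"jaw": 18},
    {"delta_pos": [0,0,2],"roll": 0,"jaw": 18},
    {"delta_pos": [0,0,2.5],"roll": 0,"jaw": 18},
    {"delta_pos": [0,0,3],"roll": 0,"jaw": 18},
    {"delta_pos": [0,0,3],"roll": 0,"jaw": 18},
  ],
)

```text
time_s: 22.88
ee_pos: [429.1, 245.2, 40.7]
ee_rot: [180.0, 0.0, -180.0]
force: [0.4, -0.2, 0.6]
gripper_width: 23.3
gripper_force: 18.0
```

arm_command(
  rows=[
    {"delta_pos": [0,0,0.5],"roll": 0,"jaw": 18},
    {"delta_pos": [0,0,0.5],"roll": 0,"jaw": 18},
    {"delta_pos": [0,0,0.5],"roll": 0,"jaw": 28},
    {"delta_pos": [0,0,0.5],"roll": 0,"jaw": 34},
    {"delta_pos": [0,0,0.5],"roll": 0,"jaw": 40},
    {"delta_pos": [0,0,0.5],"roll": 0,"jaw": 40},
    {"delta_pos": [0,0,-2],"roll": 0,"jaw": 40},
    {"delta_pos": [0,0,-12],"roll": 0,"jaw": 40},
    {"delta_pos": [0,0,-30],"roll": 0,"jaw": 40},
    {"delta_pos": [0,0,-55],"roll": 0,"jaw": 40},
    {"delta_pos": [0,20,-85],"roll": 0,"jaw": 40},
    {"delta_pos": [0,50,-110],"roll": 0,"jaw": 40},
    {"delta_pos": [0,80,-130],"roll": 0,"jaw": 40},
    {"delta_pos": [0,110,-150],"roll": 0,"jaw": 40},
    {"delta_pos": [20,140,-160],"roll": 0,"jaw": 40},
    {"delta_pos": [45,165,-170],"roll": 0,"jaw": 40},
    {"delta_pos": [70,185,-170],"roll": 0,"jaw": 40},
    {"delta_pos": [80,190,-170],"roll": 0,"jaw": 40},
    {"delta_pos": [80,190,-170],"roll": 0,"jaw": 40},
    {"delta_pos": [80,190,-170],"roll": 0,"jaw": 40},
  ],
)

```text
time_s: 24.55
ee_pos: [348.9, 434.7, 210.8]
ee_rot: [-180.0, 0.0, -179.9]
force: [0.1, -1.0, -0.1]
gripper_width: 36.4
gripper_force: 0.0
```

Run:
```python
from h import *
f=env.grab_frame("top"); cv2.imwrite("pics/t5.png",cv2.resize(f["img"][90:270,80:380],None,fx=2.5,fy=2.5))
W=world(f)
for n,c in dict(a=(458,128),b=(449,7),c=(441,-128),d=(429,245)).items():
  for nm,lo,hi in(("lens",CH[n]+9,CH[n]+40),("case",CH[n]-5,CH[n]+4)):
    m=(W[...,2]>lo)&(W[...,2]<hi)&(np.hypot(W[...,0]-c[0],W[...,1]-c[1])<CD[n]/2+4)
    (x,y),r=cv2.minEnclosingCircle(W[m][:,:2].astype(np.float32)); print(n,nm,round(x,1),round(y,1),round(2*r,1),np.percentile(W[m][:,2],[5,50,95]).round(1),"top nominal",H[n]+5)
print("loupe",*[np.round(q,1) for q in blob(f,np.array(LO)*.64,33,37)])
```

```text
a lens 456.9 128.4 53.9 [32.  35.4 39. ] top nominal 37
a case 458.3 128.4 71.0 [12.5 15.3 19.5] top nominal 37
b lens 447.6 7.0 43.2 [38.3 41.6 44.8] top nominal 43
b case 449.4 6.8 60.6 [18.6 21.4 25.1] top nominal 43
c lens 440.1 -127.6 33.4 [43.3 47.6 50.2] top nominal 49
c case 440.8 -127.8 50.7 [24.4 28.  31.7] top nominal 49
d lens 427.5 244.0 23.3 [49.3 53.5 57. ] top nominal 55
d case 429.4 245.3 40.9 [30.6 33.6 36.6] top nominal 55
loupe [611.9 242.5] 37.9 [611.4 242.4] 30.8 183
```

View pics/t5.png

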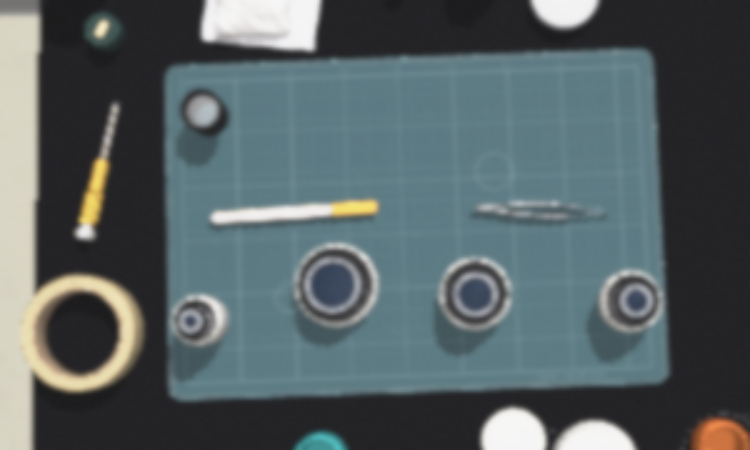

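All four lenses are seated, at (336,285), (475,294), (632,301) and (200,320) in the crop. Their tops are at the expected heights, and neither the cases nor the loupe at (204,112) have moved.

```bash
python3 -c "
from workcell import env
print(env.job_done())"
```

```text
the job is handed in; nothing more can be done
None
```

All four lenses stand nose down on the well floors of their matching cases, with the cases and the loupe where they were; I handed the job in at about 25 s on the robot's clock, and no verdict came back.

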